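# Load a furnace probe into the calibrator, set its clamp and lock it

## Robot

A 6-joint arm with a two-finger parallel gripper is mounted at the origin on the work surface. World frame = base frame: x ahead of the robot, y to its left, z up, the work surface at z = 0. Lengths are in mm, angles in rad, forces in N, time in s.
With the tool pointing down it reaches from about 275 to 1000 mm from the base axis. Payload 8.4 kg.
Tool frame: the origin (TCP) lies on the mounting face of the last link; the fingertips stand 173 mm ahead of it and the grasp point (between the pads) lies 155 mm ahead of it; z points along the fingers, y is the direction in which the jaws open and shut (so a half turn about z gives the same grasp; the last joint's range is limited). The gripper opens to 85 mm and grips with 20 to 120 N. Pads are 22 mm wide; open, the fingers measure 114 mm over their backs; the gripper's body (76 mm by 85 mm) begins 54 mm behind the grasp point. The pads swing forward as they close: fully open they stand 13 mm farther back than shut.
Start: joints at [-1.33, 0.353, 1.633, -0, 1.155, -0.002], TCP at [150.262, -606.672, 404.681] pointing down, gripper open.
Joint ranges: [-2.63, 2.63], [-0.92, 2.1], [0.06, 2.66], [-1.3, 4.44], [0, 2.69], [-3.02, 3.02]. Speed limits (rad/s): [2.22, 2.22, 2.79, 3.14, 3.14, 3.14].

## Interface

Orientations are given as [roll, pitch, yaw] about the fixed x, y, z axes, in that order (R = Rz(yaw) Ry(pitch) Rx(roll)).
In Python, from rig import r, grab_frame, spotter gives the robot as it stands.
- The arm moves only by the tool apply_moves, never from a script. Its argument "motion" is text: rows parted by semicolons, each of 5 numbers parted by spaces: the opening, from -1 (shut) to 1 (fully open), then the shift along the tool's x, y, z as a fraction of full scale, then the turn about the tool's z as a fraction of full scale. In form: hand x y z twist; .... A call has 1 to 20 rows; each row is the pose to reach, as a shift and turn from the pose commanded when the call began, along the tool's axes at that moment, turning the shorter way round; what a row does not reach only later rows make up. Full scale, the value 1, is 1 m for a shift and pi rad for a turn. A row lasts 1/12 s, in which the tool goes at most 41.7 mm and 7.16 degrees, less where a joint would pass 70% of its speed; a pose out of reach is approached as far as the arm can. A call with a number of a shift or a turn outside -1 to 1 is refused whole. A call with a gripper value outside its range is refused whole. The fingers move at their own pace and stop on an object; "squeeze" is the grip in N (left out, the last holds). Time passes only in rows, so rows that repeat a pose let the fingers close. It gives the time, the measured TCP pose, the force and the opening at its end, in the units of the state.
- r.sense(): the state, without advancing time (a new reading comes with each control period).
- grab_frame(name): name is "side" or "top" or "wrist"; returns a dict with "img" (480x640x3 uint8, red, green, blue), "fx", "fy", "cx", "cy" (pixels), "R" (3x3) and "t" (3): a world point X has camera coordinates R X + t. Camera axes: x right, y down, z forward; pixel columns grow to the right and rows downward; lengths in mm; the calibration is good to about 2 mm. The wrist camera is an equidistant fisheye: a pixel r from the principal point sees the ray r / f radians off the axis. A picture is of the moment at which its call begins. There is no depth.
- r.sign_off(): hands the job in, once; it reports no verdict.
Trained networks look in the newest picture that a camera, given by its name, has taken for a name from the list of things; names that differ only in an ending like _2 or _b are one class to them, and where a whole thing is asked for, a point or a joint stands for the part that bears it (a point fixed in the world has none). Each returns a list of dicts, best first, with "conf" (0 to 1); they miss things now and then, are a little off and sometimes report something else, mostly with a low value. They report only what shows in the picture. A call takes as long as a camera call. They do not tell look-alikes from the thing itself.
- spotter.boxes_of(query, camera): "point" ([x, y, z] in mm, in world coordinates, good to about 4 mm: the middle of the surface that is visible of it).
- spotter.place_of(query, camera): "point" ([x, y, z] in mm, in world coordinates, good to about 4 mm: a listed point, or the origin of a listed thing).
The state is a dict: "clock": time; "qpos": joint angles; "qvel": joint speeds; "joint_efforts": joint torques, N m; "eef_pos": TCP position; "tcp_rot": TCP orientation; "contact_force": force on the tool from outside, world axes, zero at the start; "wrist_torque": the same for the moment, N m; "opening": opening from 0.0 (shut) to 1.0 (fully open).
Only numpy, scipy, OpenCV 4.12 (cv2) and the standard library are available. Lean on these libraries where they do the work, as an engineer would, in place of code of your own. Each camera call takes 0.05 s, during which the arm holds its last target.

## Task

Pick out the probe with the long thin stem, lay it in the calibrator's open channel with its stem pointing at the port and let go, then slide it along until its handle is fully home against the port's funnel. After that turn the tension knob clockwise until its bar is in line with the probe, let go of it, and finally press the raised cam lever down flat to lock the clamp. Leave all the other things on the bench where they are.

Things in the scene. Friction and masses are not known exactly. Their poses are not given: they have to be found in the camera images.
- calibrator: Fixed white box 150 x 120 x 90 mm high, an aluminium channel running up to its port. Origin on the bench under the middle of the box's port face. +x runs level along the channel and into the port; z up. The channel lies on the centre line (y = 0) from x = -235 to -20 mm; its outer end is open, with at least 70 mm of bare bench beyond.
- port (a point): Centre of the mouth of the round steel funnel in front of the port, 15 mm out from the box's face, 50 mm above the bench, axes as the calibrator. The funnel narrows from 31 to 14 mm over 15 mm; behind it the bore is 14 mm wide, 95 mm deep. A probe is home when its handle's front face rests on the funnel's rim.
- thin_probe_mid (a point): Centre of the handle of the loose thin-stemmed probe (0.16 kg): grey block 90 long, 28 wide, 40 mm high. Steel stem 12 mm thick, 105 mm long from the middle of its front. +x points to the stem's tip, 150 mm ahead of here, z up; rear face 45 mm behind. It is 20 mm up on the bench, 50 mm up in the channel. Grip the handle's upper half, so the fingertips clear the channel's lips.
- thin_probe_front (a point): Centre of the front face of the thin probe's handle, where the stem comes out (45 mm ahead of the handle's centre), axes as the probe.
- tension_knob (a joint): Angle of the tension knob on top of the calibrator, rad, growing clockwise seen from above. At 1.3 its bar is in line with the channel and with the two small raised steel marks at its ends, as wanted. It starts lower, between 0.1 and 0.7, and could go on to 2.6; at value q the bar's direction is 1.3 - q rad anticlockwise of the calibrator's +x. It stays where it is left.
- tension_knob_grip (a point): Point on the knob's vertical axis at the height to grip, 127 mm above the bench, 7 mm under the top of the bar, at x = 48 mm, y = 0 of the calibrator. The bar is 57 mm long, 14 mm wide, 32 mm high, on a black disc 60 mm across whose top is 23 mm below this point.
- cam_lever (a joint): Angle of the cam lever above level, rad: 0 is flat down (locked), where it stops. It starts raised between 0.7 and 1.0. Friction holds it where it is left; pressing it down takes about 2 to 5 N.
- cam_hinge (a point): Hinge axis of the cam lever, 102 mm above the bench, at x = 115 mm, y = -45 mm of the calibrator; the axis is along the calibrator's x and from it the lever reaches towards the calibrator's +y, rising. The lever is a steel bar 120 mm long, 16 mm wide and 10 mm thick with a 26 mm wide end; flat, its upper face is 107 mm above the bench.
- cam_lever_end (a point): Free end of the cam lever, 120 mm from its hinge, mid-thickness; its z is normal to the bar.
- thick_probe_mid (a point): Centre of the handle of the other probe (stem 24 mm thick and 65 mm long, too thick for the port; handle 90 x 28 x 40 mm, as the thin one). To be left alone.
- jar: Amber jar, 56 mm wide, 100 mm high; origin under its middle. To be left alone.
- beaker: White open cup, 72 mm wide, 90 mm high; origin under its middle. To be left alone.
- screwdriver: Screwdriver lying flat, 190 mm long, beyond the calibrator. To be left alone.
- weight: Steel weight with a knob, 44 mm wide, 68 mm high; origin under its middle. To be left alone.
- mouse: White computer mouse, 105 x 60 x 30 mm; origin under its middle. To be left alone.
- parts_tray: White open tray, 140 x 100 x 40 mm; origin under its middle. To be left alone.
- channel (a point): Point on the middle of the channel's floor, 30 mm above the bench, at x = -170 mm of the calibrator, axes as the calibrator. The floor is 31 mm wide between two lips that flare outward at 45 degrees and end 9 mm above the floor, 47 mm apart over all; the bar under them is 60 mm wide.
Mind the look-alikes: they are no part of the job. What is shaped like the part that bears thin_probe_mid but blue, orange or pink is not meant.

How it is judged:
By the outcome, as a careful person would: the job done as asked, in the order asked, and still so for the second after the job is handed in, with the robot touching nothing.
It also fails if it takes over 64 s, if anything falls off the work surface, if the arm or the gripper's body presses on something with over 40 N, if the wrist force passes 120 N, or if a joint passes its speed limit or range.

## Working session

There is one attempt and no reset: what is moved stays moved. The work goes in short steps, Python scripts to look and compute and a tool call to move; the robot and the scene stay as the last step left them, time stands still between calls to the robot, and variables do not carry over. Pictures are saved under pics/ and viewed, and the job is handed in when it is done.

Besides the shell and the picture viewer there is one more tool, called after "Emit:" as name(argument=value, ...) on one line, values as JSON. apply_moves: Moves the arm, as the interface text tells. Its arguments: {"type":"object","properties":{"motion":{"type":"string"},"squeeze":{"type":"number"}},"required":["motion"]}

```bash
ls; mkdir -p pics; python3 - <<'E'
from rig import r, grab_frame, spotter
import cv2
print(r.sense())
for n in ["side","top","wrist"]:
    f=grab_frame(n); cv2.imwrite(f"pics/{n}0.png",f["img"][:,:,::-1]); print(n,f["fx"],f["cx"],f["cy"],f["R"],f["t"])
for q in ["calibrator","port","thin_probe_mid","thin_probe_front","tension_knob_grip","cam_hinge","cam_lever_end","thick_probe_mid","channel"]:
    for c in ["top","side"]:
        print(q,c,[(round(d["conf"],2),[round(float(v)) for v in d["point"]]) for d in spotter.place_of(q,c)][:4])
print(r.sense()["clock"])
E
```

```text
pics
{'clock': 0.0, 'qpos': array([-1.33045637e+00,  3.53675923e-01,  1.63412978e+00,  4.11948767e-06,
        1.15522214e+00, -2.39438679e-03]), 'qvel': array([-2.45522808e-03,  1.40616879e-03, -8.87703889e-04, -8.83063367e-06,
        9.59130099e-04,  9.34609386e-04]), 'joint_efforts': array([-2.36401385e-03, -6.05256128e+01, -3.42070198e+01, -3.21781836e-04,
        9.33489151e-03,  1.69510008e-05]), 'eef_pos': array([ 150.17187431, -606.44939413,  403.94603243]), 'tcp_rot': array([-3.14015748e+00, -7.20283198e-06,  2.42732672e-01]), 'contact_force': array([-0.1296352 ,  0.32127639, -0.6538315 ]), 'wrist_torque': array([-0.00313402, -0.01891881, -0.02043256]), 'opening': 0.9993602032978899}
side 466.41760866953393 326.97386461778 243.9450511048709 [[ 9.94476396e-01 -1.04960123e-01 -2.65267907e-04]
 [-5.87125011e-02 -5.54190852e-01 -8.30316410e-01]
 [ 8.70031037e-02  8.25745646e-01 -5.57292193e-01]] [-511.10656319  166.93807223 1160.77936808]
top 600.7710056820662 322.9284913069425 236.66976577214206 [[-0.0290817  -0.99947484 -0.01429303]
 [-0.99091951  0.03070476 -0.13090356]
 [ 0
[... 722 characters left out ...]
3, [285, -257, 23])]
thin_probe_front top [(0.92, [609, 590, 24]), (0.74, [309, 207, 19]), (0.59, [465, 143, 19]), (0.55, [268, -214, 23])]
thin_probe_front side [(0.97, [609, 596, 21]), (0.88, [274, -219, 21]), (0.87, [463, 139, 20]), (0.7, [306, 207, 22])]
tension_knob_grip top [(0.75, [595, 51, 125]), (0.63, [645, -347, -3])]
tension_knob_grip side [(0.81, [601, 49, 128])]
cam_hinge top [(0.76, [632, 122, 104])]
cam_hinge side []
cam_lever_end top [(0.52, [550, 108, 193])]
cam_lever_end side [(0.75, [555, 110, 194])]
thick_probe_mid top [(0.98, [444, -207, 19])]
thick_probe_mid side [(0.79, [446, -204, 19])]
channel top [(0.64, [638, -170, 32])]
channel side [(0.59, [639, -164, 32])]
1.05
```

View pics/top0.png

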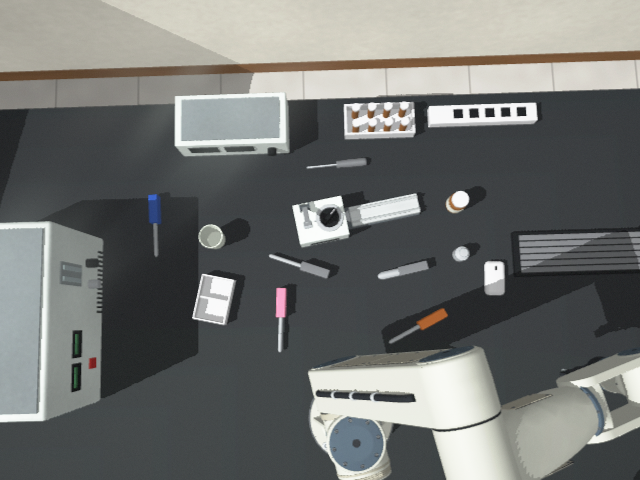

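View pics/side0.png

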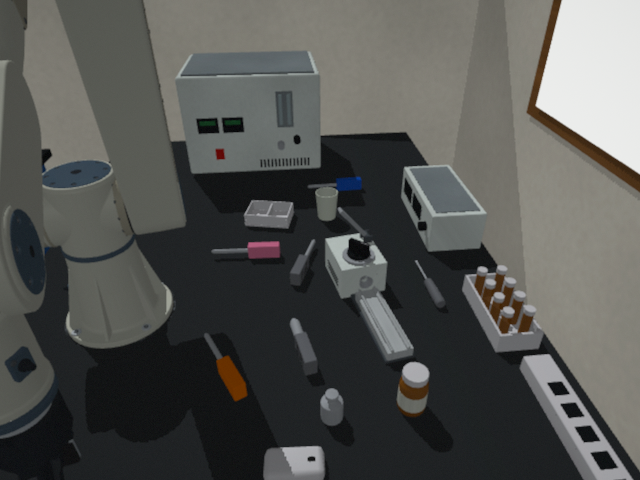

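View pics/wrist0.png

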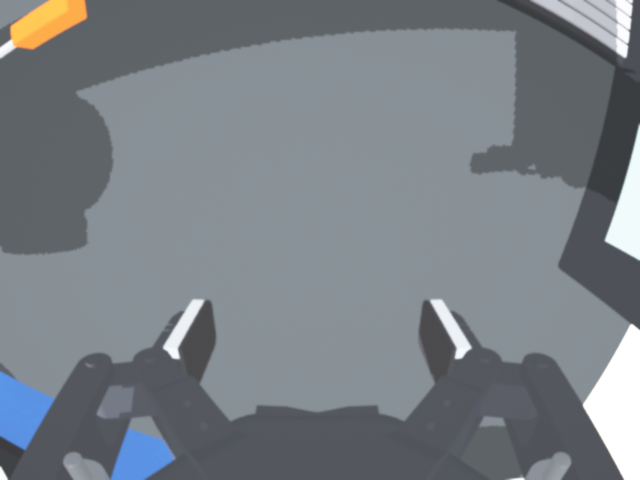

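The top and side views agree. The grey thin probe is at about (452,98), seen in the top view with its handle at px (315,270) and its tip at (270,255). The thick one is at (445,-205), and the blue, orange and pink ones are look-alikes. The calibrator is at about (610,0) with yaw about 1.75. Next I'll hover over the thin probe.

Emit:
apply_moves(motion="1 0.465 -0.609 0.075 -0.34;1 0.465 -0.609 0.075 -0.34;1 0.465 -0.609 0.075 -0.34;1 0.465 -0.609 0.075 -0.34;1 0.465 -0.609 0.075 -0.34;1 0.465 -0.609 0.075 -0.34;1 0.465 -0.609 0.075 -0.34;1 0.465 -0.609 0.075 -0.34;1 0.465 -0.609 0.075 -0.34;1 0.465 -0.609 0.075 -0.34;1 0.465 -0.609 0.075 -0.34;1 0.465 -0.609 0.075 -0.34;1 0.465 -0.609 0.075 -0.34;1 0.465 -0.609 0.075 -0.34;1 0.465 -0.609 0.075 -0.34;1 0.465 -0.609 0.075 -0.34;1 0.465 -0.609 0.075 -0.34;1 0.465 -0.609 0.075 -0.34;1 0.465 -0.609 0.075 -0.34;1 0.465 -0.609 0.075 -0.34", squeeze=40)

```text
clock: 2.72
eef_pos: [456.8, 99.7, 329.6]
tcp_rot: [3.14, -0.001, 1.314]
contact_force: [0.0, -0.0, 0.5]
opening: 1.002
```

```bash
cat > h.py <<'E'
from rig import r, grab_frame, spotter
import cv2, numpy as np
from scipy.spatial.transform import Rotation as Ro
def ray(f,u,v,fish):
    a=np.array([(u-f["cx"])/f["fx"],(v-f["cy"])/f["fy"]])
    if fish:
        th=np.linalg.norm(a); d=np.array([*(a/th*np.sin(th)),np.cos(th)]) if th>0 else np.array([0,0,1.])
    else: d=np.array([*a,1])
    R=np.array(f["R"]);return -R.T@np.array(f["t"]), R.T@d
def atz(f,u,v,z,fish):
    c,d=ray(f,u,v,fish); return c+d*(z-c[2])/d[2]
def proj(f,X,fish):
    p=np.array(f["R"])@np.array(X)+np.array(f["t"])
    if fish:
        rr=np.hypot(p[0],p[1]); th=np.arctan2(rr,p[2]); q=p[:2]/rr*th
    else: q=p[:2]/p[2]
    return np.array([f["fx"]*q[0]+f["cx"],f["fy"]*q[1]+f["cy"]])
def snap(n,name):
    f=grab_frame(n); cv2.imwrite(f"pics/{name}.png",np.ascontiguousarray(f["img"][:,:,::-1])); return f
def st():
    s=r.sense(); print("t",round(s["clock"],2),"pos",s["eef_pos"].round(1),"rot",s["tcp_rot"].round(4),"F",s["contact_force"].round(1),"op",round(s["opening"],3),"q",s["qpos"].round(2)); return s
def delta(target,yaw=None):
    "shift in tool axes (m) and twist (frac) from measured pose to target TCP with yaw"
    s=r.sense();R=Ro.from_euler('xyz',s["tcp_rot"]).as_matrix()
    d=R.T@(np.array(target)-s["eef_pos"])/1000
    tw=None if yaw is None else -((yaw-s["tcp_rot"][2]+np.pi)%(2*np.pi)-np.pi)/np.pi
    print("delta",d.round(4),"twist",tw)
def pl(q,c): print(q,c,[(round(d["conf"],2),[round(float(v),1) for v in d["point"]]) for d in spotter.place_of(q,c)][:4])
E
python3 - <<'E'
from h import *
st()
f=snap("wrist","w1"); print(-np.array(f["R"]).T@f["t"])
for q in ["thin_probe_mid","thin_probe_front","port","channel","calibrator"]: pl(q,"wrist")
E
```

```text
t 2.72 pos [456.8  99.7 329.6] rot [ 3.1404e+00 -1.4000e-03  1.3143e+00] F [ 0.  -0.   0.5] op 1.002 q [0.21 0.2  2.03 0.   0.9  0.47]
[477.78732689 175.72096635 299.25754803]
thin_probe_mid wrist [(0.73, [446.9, 98.2, 20.3]), (0.7, [351.7, 201.8, 19.7])]
thin_probe_front wrist [(0.71, [309.4, 206.3, 20.4])]
port wrist [(0.93, [615.3, -18.5, 48.8])]
channel wrist []
calibrator wrist [(0.95, [608.6, -1.4, 0.9])]
```

View pics/w1.png

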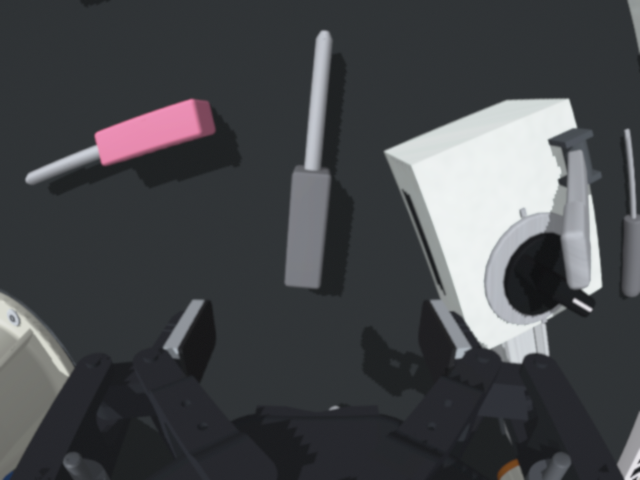

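```bash
python3 - <<'E'
import cv2
i=cv2.imread("pics/w1.png")[150:300,260:360]; i=cv2.convertScaleAbs(i,alpha=2)
cv2.imwrite("pics/w1z.png",cv2.resize(i,None,fx=4,fy=4,interpolation=cv2.INTER_CUBIC))
E
```

```text
(no output)
```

View pics/w1z.png

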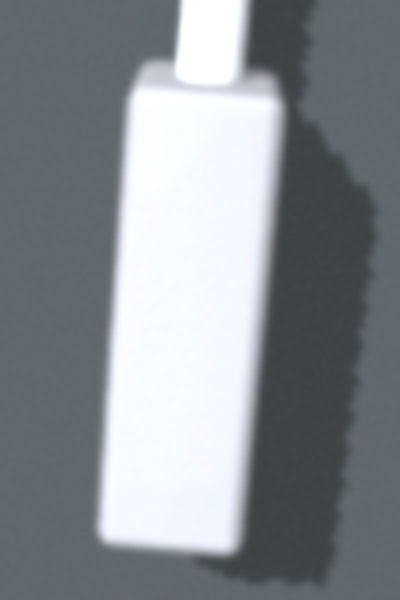

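```bash
python3 - <<'E'
from h import *
f=grab_frame("wrist")
P=[atz(f,u,v,40,1)[:2] for u,v in [(292.5,172.5),(330.5,174),(284.8,286),(320.3,288.3)]]
print(np.round(P,1)); fr=(P[0]+P[1])/2; re=(P[2]+P[3])/2; d=fr-re
print("len",np.linalg.norm(d),"w",np.linalg.norm(P[0]-P[1]),np.linalg.norm(P[2]-P[3]),"mid",(fr+re)/2,"yaw",np.arctan2(d[1],d[0]))
t=atz(f,324,31,22,1)[:2]; e=t-re; print(t,np.linalg.norm(e),np.arctan2(e[1],e[0]))
m=(fr+re)/2; y=np.arctan2(e[1],e[0])
delta([*m,187],y); st()
# calibrator at top of box (z=90) corners? knob
for q in ["tension_knob_grip","cam_hinge","cam_lever_end"]: pl(q,"wrist")
E
```

```text
[[449.9 138.4]
 [475.4 130.4]
 [419.7  55.5]
 [445.8  46.6]]
len 88.52200916437818 w 26.745039858165047 27.594177105795552 mid [447.70557003  92.73294369] yaw 1.2270457281256908
[498.38846311 233.47272213] 193.8485116233103 1.2255724335634806
delta [-0.0043 -0.0063  0.1429] twist 0.026684601647664428
t 3.07 pos [454.9  95.3 329.9] rot [3.1415 0.     1.3094] F [ 0.4 -1.  -1.1] op 0.999 q [ 0.2   0.2   2.04 -0.    0.9   0.46]
tension_knob_grip wrist [(0.78, [600.6, 43.0, 127.0]), (0.49, [466.6, 137.7, 17.4])]
cam_hinge wrist [(0.76, [632.7, 119.1, 104.0]), (0.72, [646.4, -350.4, -0.1])]
cam_lever_end wrist [(0.87, [557.7, 109.5, 193.7])]
```

```bash
python3 - <<'E'
from h import *
st(); f=snap("wrist","w2"); print(-np.array(f["R"]).T@f["t"])
i=cv2.imread("pics/w2.png")[150:300,260:360]; i=cv2.convertScaleAbs(i,alpha=2)
cv2.imwrite("pics/w2z.png",cv2.resize(i,None,fx=4,fy=4,interpolation=cv2.INTER_CUBIC))
E
```

```text
t 3.22 pos [455.1  95.6 329.9] rot [ 3.1414e+00 -1.0000e-04  1.3097e+00] F [-0.4  0.6  0.5] op 1.003 q [ 0.2   0.2   2.04 -0.    0.9   0.46]
[476.39732282 171.49094738 299.43770841]
```

View pics/w2z.png

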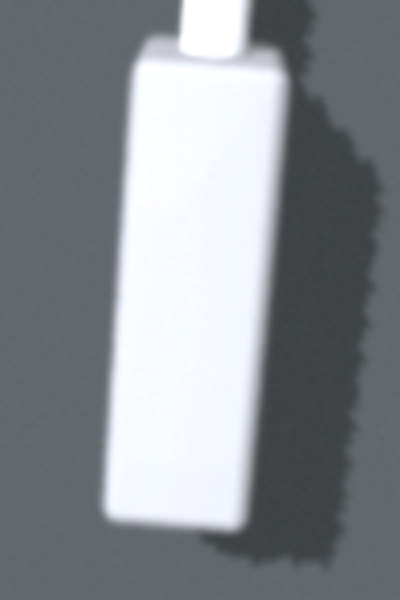

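View pics/w2.png

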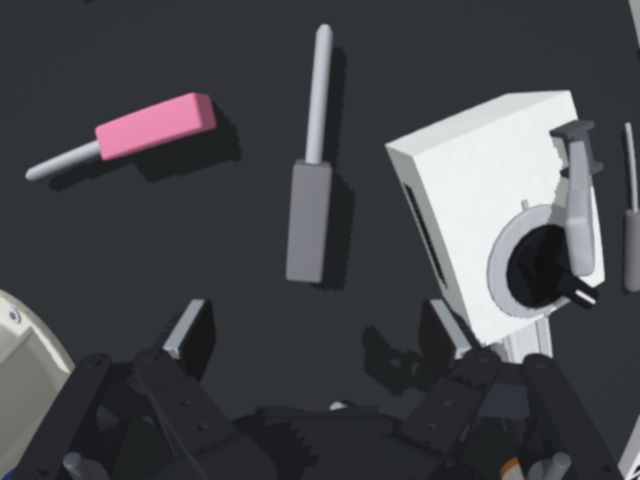

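```bash
python3 - <<'E'
from h import *
f=grab_frame("wrist")
P=[atz(f,u,v,40,1)[:2] for u,v in [(293.5,166.2),(331.7,168),(285.8,279.5),(321.5,281.8)]]
fr=(P[0]+P[1])/2; re=(P[2]+P[3])/2; d=fr-re
print(np.round(P,1),"len",np.linalg.norm(d),"w",np.linalg.norm(P[0]-P[1]),np.linalg.norm(P[2]-P[3]),"mid",(fr+re)/2,"yaw",np.arctan2(d[1],d[0]))
t=atz(f,324,25,20,1)[:2]; e=t-re; print(t,np.linalg.norm(e),np.arctan2(e[1],e[0]))
m=(fr+re)/2; y=np.arctan2(e[1],e[0])
delta([*m,187],y); st()
E
```

```text
[[452.2 143. ]
 [477.7 134.9]
 [422.5  61.2]
 [448.6  52.3]] len 87.30913073281297 w 26.80974225655189 27.537915105748556 mid [450.25381529  97.84581832] yaw 1.2279399515521878
[500.18536292 239.10964466] 193.48306537293539 1.2303403154761274
delta [ 0.0007 -0.0053  0.1428] twist 0.02541488435840871
t 3.32 pos [455.2  95.8 329.8] rot [ 3.1414e+00 -1.0000e-04  1.3102e+00] F [-0.3 -0.4  0.4] op 0.998 q [ 0.2   0.2   2.04 -0.    0.9   0.46]
```

Emit:
apply_moves(motion="1 0.0007 -0.0053 0.04 0.0254;1 0.0007 -0.0053 0.08 0.0254;1 0.0007 -0.0053 0.11 0.0254;1 0.0007 -0.0053 0.13 0.0254;1 0.0007 -0.0053 0.1426 0.0254;1 0.0007 -0.0053 0.1426 0.0254;1 0.0007 -0.0053 0.1426 0.0254;-1 0.0007 -0.0053 0.1426 0.0254;-1 0.0007 -0.0053 0.1426 0.0254;-1 0.0007 -0.0053 0.1426 0.0254;-1 0.0007 -0.0053 0.1426 0.0254;-1 0.0007 -0.0053 0.1426 0.0254;-1 0.0007 -0.0053 0.1426 0.0254;-1 0.0007 -0.0053 0.1426 0.0254;-1 0.0007 -0.0053 0.1426 0.0254;-1 0.0007 -0.0053 0.1426 0.0254", squeeze=40)

```text
clock: 4.65
eef_pos: [450.4, 98.4, 187.8]
tcp_rot: [3.141, -0.0, 1.231]
contact_force: [-2.0, -0.4, 8.8]
opening: 0.321
```

```bash
python3 - <<'E'
from h import *
st(); snap("wrist","w3")
E
```

```text
t 4.65 pos [450.4  98.4 187.8] rot [ 3.1409e+00 -4.0000e-04  1.2312e+00] F [-2.  -0.4  8.8] op 0.321 q [0.21 0.45 2.13 0.   0.56 0.55]
```

View pics/w3.png

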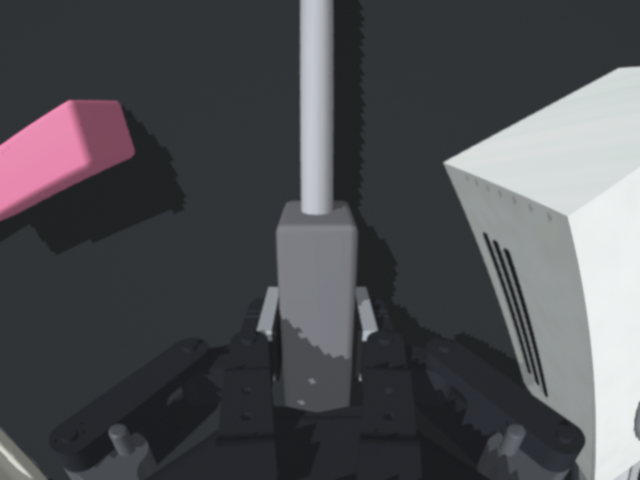

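Emit:
apply_moves(motion="-1 0 0 -0.03 0;-1 0 0 -0.07 0;-1 0 0 -0.11 0;-1 -0.26 0.092 -0.11 0;-1 -0.26 0.092 -0.11 0;-1 -0.26 0.092 -0.11 0;-1 -0.26 0.092 -0.11 0;-1 -0.26 0.092 -0.11 0;-1 -0.26 0.092 -0.11 0;-1 -0.26 0.092 -0.11 0;-1 -0.195 0.272 -0.11 -0.166;-1 -0.195 0.272 -0.11 -0.166;-1 -0.195 0.272 -0.11 -0.166;-1 -0.195 0.272 -0.11 -0.166;-1 -0.195 0.272 -0.11 -0.166;-1 -0.195 0.272 -0.11 -0.166;-1 -0.195 0.272 -0.11 -0.166;-1 -0.195 0.272 -0.11 -0.166;-1 -0.195 0.272 -0.11 -0.166;-1 -0.195 0.272 -0.11 -0.166")

```text
clock: 6.37
eef_pos: [640.7, -176.2, 297.2]
tcp_rot: [-3.141, -0.0, 1.752]
contact_force: [0.1, -0.1, -2.3]
opening: 0.317
```

```bash
python3 - <<'E'
from h import *
st();snap("side","s4"); s=st(); f=snap("wrist","w4"); np.savez("w4.npz",**{k:f[k] for k in f})
for q in ["port","channel","calibrator","thin_probe_front","thin_probe_mid"]: pl(q,"wrist")
st();snap("top","t4")
for q in ["channel","port","tension_knob_grip","thin_probe_mid"]: pl(q,"top")
E
```

```text
t 6.37 pos [ 640.7 -176.2  297.2] rot [-3.1409e+00 -3.0000e-04  1.7520e+00] F [ 0.1 -0.1 -2.3] op 0.317 q [-0.27  0.52  1.63 -0.    0.99 -0.45]
t 6.42 pos [ 640.9 -176.3  297.3] rot [-3.1412e+00 -2.0000e-04  1.7520e+00] F [ 0.4 -0.7 -1.6] op 0.321 q [-0.27  0.52  1.63 -0.    0.99 -0.45]
port wrist []
channel wrist []
calibrator wrist [(0.21, [644.1, -346.7, -2.7])]
thin_probe_front wrist [(0.83, [633.9, -135.3, 127.7])]
thin_probe_mid wrist [(0.76, [639.5, -176.7, 128.1])]
t 6.72 pos [ 641.6 -176.2  297.2] rot [3.1415e+00 1.0000e-04 1.7525e+00] F [-0.7  0.3 -2.1] op 0.321 q [-0.27  0.52  1.63  0.    0.99 -0.45]
channel top [(0.66, [639.2, -171.6, 32.2])]
port top [(0.9, [613.9, -15.9, 54.7])]
tension_knob_grip top [(0.72, [595.9, 48.9, 129.8])]
thin_probe_mid top [(0.89, [349.5, 202.9, 19.6]), (0.8, [655.4, 600.3, 21.3])]
```

View pics/w4.png

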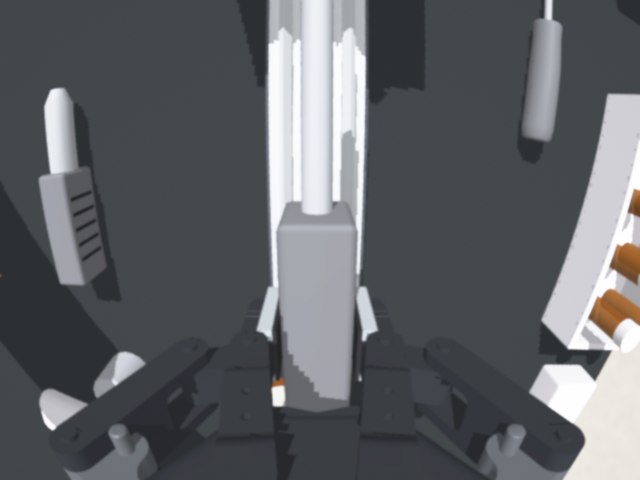

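View pics/s4.png

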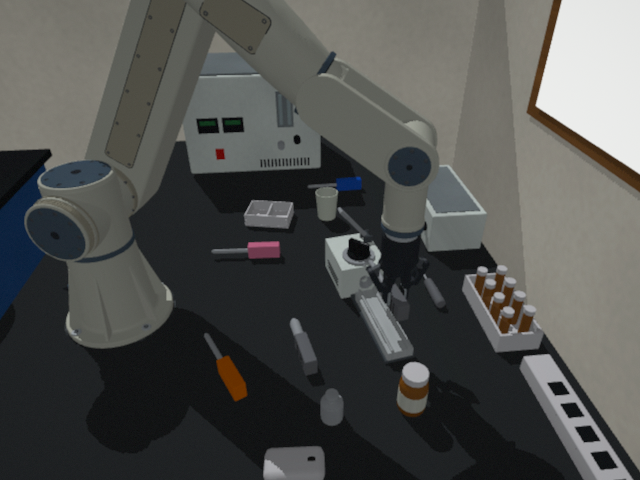

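```bash
python3 - <<'E'
from h import *
f=np.load("w4.npz"); g=cv2.cvtColor(f["img"],cv2.COLOR_RGB2GRAY).astype(float)
f={k:f[k] for k in f}; f["cx"]=float(f["cx"])
L=[];Rr=[]
for v in range(95,265,12):
    gx=np.gradient(cv2.GaussianBlur(g,(3,3),0)[v])
    l=240+np.argmax(gx[240:290]); rr=345+np.argmin(gx[345:385])
    for z in (30,):
        a=atz(f,l,v,z,1);b=atz(f,rr,v,z,1)
    L.append(a[:2]);Rr.append(b[:2]); print(v,l,rr,a[:2].round(1),b[:2].round(1),np.linalg.norm(a-b).round(1))
M=(np.array(L)+np.array(Rr))/2
vx,vy,x0,y0=cv2.fitLine(M.astype(np.float32),cv2.DIST_HUBER,0,.01,.01).ravel()
print("yaw",np.arctan2(vy,vx),"x at y=-176",x0+vx/vy*(-176-y0), M.round(1))
for s in (L,Rr):
    a,b,c,d=cv2.fitLine(np.array(s,np.float32),cv2.DIST_HUBER,0,.01,.01).ravel(); print(np.arctan2(b,a))
i=cv2.imread("pics/w4.png")[0:300,220:420]; cv2.imwrite("pics/w4z.png",cv2.resize(i,None,fx=2.6,fy=2,interpolation=cv2.INTER_CUBIC))
E
```

```text
95 268 365 [594.9 -89.7] [654.7 -78.7] 60.8
107 268 365 [596.2 -97.3] [656.2 -86.3] 61.0
119 268 364 [ 597.5 -104.9] [657. -94.] 60.5
131 268 364 [ 598.8 -112.5] [ 658.5 -101.5] 60.8
143 268 364 [ 600.  -120.1] [ 660.1 -109.1] 61.0
155 268 364 [ 601.3 -127.7] [ 661.6 -116.7] 61.4
167 269 363 [ 603.1 -135.3] [ 662.5 -124.4] 60.4
179 269 363 [ 604.3 -143.1] [ 664.2 -132.1] 60.8
191 269 363 [ 605.6 -150.9] [ 665.8 -139.9] 61.3
203 269 362 [ 606.8 -158.9] [ 666.9 -147.9] 61.1
215 270 362 [ 608.6 -166.9] [ 668.6 -155.9] 61.0
227 270 361 [ 609.8 -175.1] [ 669.7 -164.1] 60.9
239 271 361 [ 611.7 -183.4] [ 671.5 -172.4] 60.8
251 271 360 [ 612.9 -192. ] [ 672.8 -181. ] 60.8
263 272 360 [ 614.8 -200.6] [ 674.7 -189.6] 60.9
yaw -1.3922305 x at y=-176 641.15015 [[ 624.8  -84.2]
 [ 626.2  -91.8]
 [ 627.3  -99.4]
 [ 628.6 -107. ]
 [ 630.  -114.6]
 [ 631.4 -122.2]
 [ 632.8 -129.9]
 [ 634.3 -137.6]
 [ 635.7 -145.4]
 [ 636.8 -153.4]
 [ 638.6 -161.4]
 [ 639.8 -169.6]
 [ 641.6 -177.9]
 [ 642.8 -186.5]
 [ 644.8 -195.1]]
-1.3947266
-1.3934891
```

View pics/w4z.png

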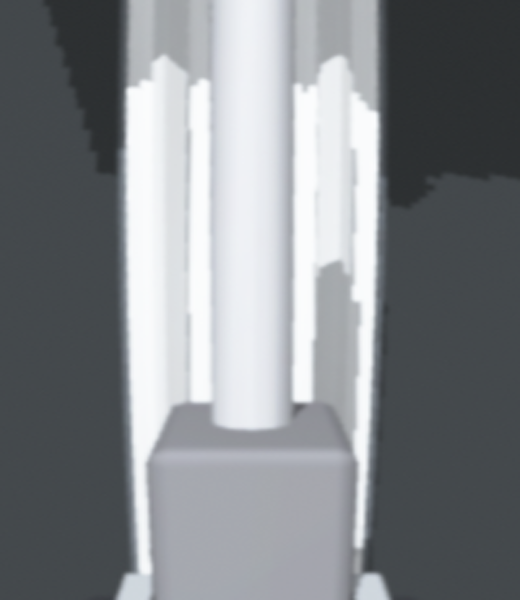

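View pics/t4.png

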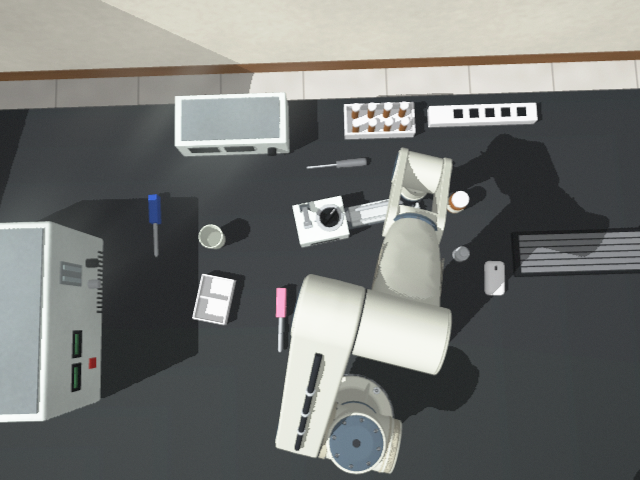

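Emit:
apply_moves(motion="-1 0 0 0.03 0.001;-1 0 0 0.05 0.001;-1 0 0 0.065 0.001;-1 0 0 0.073 0.001;-1 0 0 0.077 0.001;-1 0 0 0.079 0.001;-1 0 0 0.079 0.001;-1 0 0 0.079 0.001")

```text
clock: 7.63
eef_pos: [641.7, -176.2, 218.7]
tcp_rot: [-3.142, 0.0, 1.749]
contact_force: [-2.1, 0.8, -2.3]
opening: 0.317
```

```bash
python3 - <<'E'
from h import *
st();snap("side","s5"); f=snap("wrist","w5")
i=cv2.imread("pics/s5.png")[220:400,300:460]; cv2.imwrite("pics/s5z.png",cv2.resize(i,None,fx=4,fy=3.3,interpolation=cv2.INTER_CUBIC)); st()
E
```

```text
t 7.63 pos [ 641.7 -176.2  218.7] rot [-3.1415e+00  1.0000e-04  1.7495e+00] F [-2.1  0.8 -2.3] op 0.317 q [-0.27  0.62  1.66 -0.    0.86 -0.45]
t 7.73 pos [ 641.7 -176.2  218.7] rot [3.1415e+00 1.0000e-04 1.7494e+00] F [-1.4 -0.6 -1.7] op 0.319 q [-0.27  0.62  1.66 -0.    0.86 -0.45]
```

View pics/w5.png

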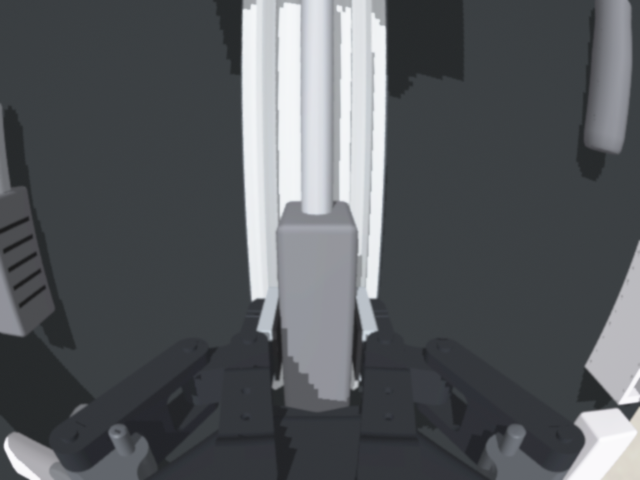

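View pics/s5z.png

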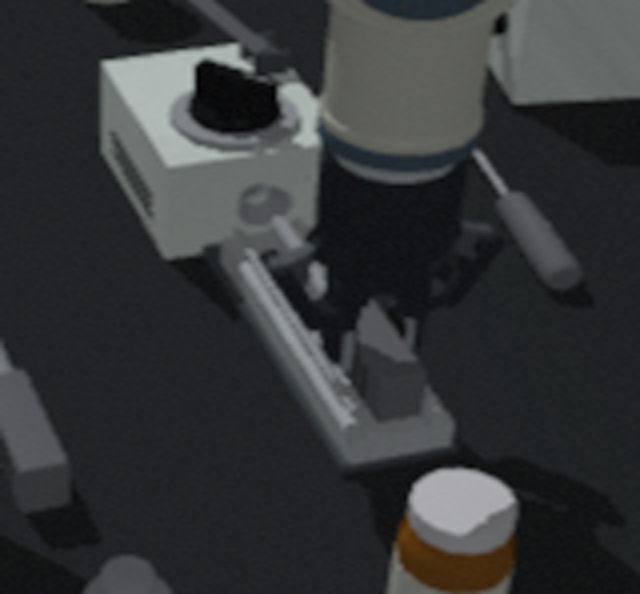

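Emit:
apply_moves(motion="-1 0 0 0.001 0;-1 0 0 0.001 0;0 0 0 0.001 0;0 0 0 0.001 0;0 0 0 0.001 0;0 0 0 0.001 0;0 0 0 0.001 0;0 0 0 -0.02 0;0 0 0 -0.05 0;0 0 0 -0.08 0;-1 -0.04 0 -0.08 0;-1 -0.08 0 -0.08 0;-1 -0.08 0 -0.08 0;-1 -0.08 0 -0.08 0;-1 -0.08 0 -0.08 0;-1 -0.08 0 -0.08 0;-1 -0.08 0 -0.08 0")

```text
clock: 9.15
eef_pos: [655.9, -253.8, 297.8]
tcp_rot: [-3.141, -0.001, 1.751]
contact_force: [-0.3, 0.5, -0.1]
opening: 0.006
```

```bash
python3 - <<'E'
from h import *
st(); f=snap("wrist","w6"); np.savez("w6.npz",**{k:f[k] for k in f})
for q in ["thin_probe_front","thin_probe_mid","port","calibrator"]: pl(q,"wrist")
st()
E
```

```text
t 9.15 pos [ 655.9 -253.8  297.8] rot [-3.1410e+00 -6.0000e-04  1.7505e+00] F [-0.3  0.5 -0.1] op 0.006 q [-0.37  0.58  1.53  0.    1.03 -0.55]
thin_probe_front wrist []
thin_probe_mid wrist [(0.59, [641.7, -174.7, 49.7])]
port wrist []
calibrator wrist []
t 9.4 pos [ 656.  -254.4  298.1] rot [ 3.1416 -0.      1.7501] F [ 0.1 -0.  -0.2] op 0.001 q [-0.37  0.58  1.53  0.    1.03 -0.55]
```

View pics/w6.png

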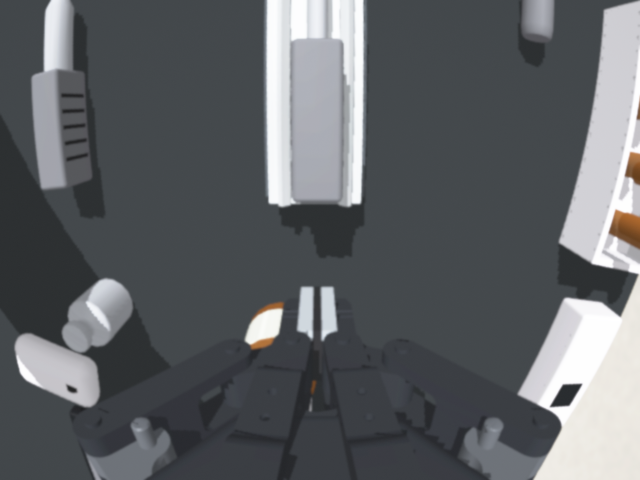

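```bash
python3 - <<'E'
from h import *
for c in ["top","side","wrist"]: pl("jar",c)
f=np.load("w6.npz"); f={k:f[k] for k in f}
a=atz(f,316,203,70,1); b=atz(f,316,38,70,1);print(a,b,np.linalg.norm(a-b))
for u,v in [(268,204),(361,205)]: print(atz(f,u,v,30,1))
st()
E
```

```text
jar top [(0.59, [645.2, -346.1, -4.2])]
jar side [(0.96, [643.1, -341.8, 2.7])]
jar wrist [(0.9, [645.3, -349.8, -2.5])]
[ 650.5719088  -221.81335809   70.        ] [ 634.64375543 -134.1420644    70.        ] 89.10646332406718
[ 621.1078768  -237.21019168   30.        ]
[ 681.54330658 -226.92111319   30.        ]
t 9.55 pos [ 656.  -254.7  298.1] rot [ 3.1415 -0.      1.7497] F [-0.3 -0.8 -0.3] op -0.001 q [-0.37  0.58  1.53  0.    1.03 -0.55]
```

Emit:
apply_moves(motion="-1 0 -0.0006 0.03 0;-1 0 -0.0006 0.06 0;-1 0 -0.0006 0.075 0;-1 0 -0.0006 0.08 0;-1 0 -0.0006 0.08 0;-1 0.01 -0.0006 0.08 0;-1 0.02 -0.0006 0.08 0;-1 0.025 -0.0006 0.08 0;-1 0.032 -0.0006 0.08 0;-1 0.04 -0.0006 0.08 0;-1 0.048 -0.0006 0.08 0;-1 0.056 -0.0006 0.08 0;-1 0.064 -0.0006 0.08 0;-1 0.072 -0.0006 0.08 0;-1 0.08 -0.0006 0.08 0;-1 0.086 -0.0006 0.08 0;-1 0.092 -0.0006 0.08 0;-1 0.096 -0.0006 0.08 0;-1 0.098 -0.0006 0.08 0;-1 0.098 -0.0006 0.08 0")

```text
clock: 11.22
eef_pos: [637.7, -158.0, 217.9]
tcp_rot: [-3.141, -0.001, 1.75]
contact_force: [0.6, 0.6, 0.4]
opening: -0.001
```

```bash
python3 - <<'E'
from h import *
st(); f=snap("wrist","w7"); snap("side","s7")
i=cv2.imread("pics/s7.png")[220:400,300:460]; cv2.imwrite("pics/s7z.png",cv2.resize(i,None,fx=4,fy=3.3,interpolation=cv2.INTER_CUBIC)); st()
E
```

```text
t 11.22 pos [ 637.7 -158.   217.9] rot [-3.1410e+00 -6.0000e-04  1.7498e+00] F [0.6 0.6 0.4] op -0.001 q [-0.25  0.61  1.68  0.    0.85 -0.42]
t 11.32 pos [ 637.8 -158.4  217.8] rot [-3.1409e+00 -6.0000e-04  1.7494e+00] F [-0.   0.3 -0.2] op -0.003 q [-0.25  0.61  1.68  0.    0.85 -0.42]
```

View pics/w7.png

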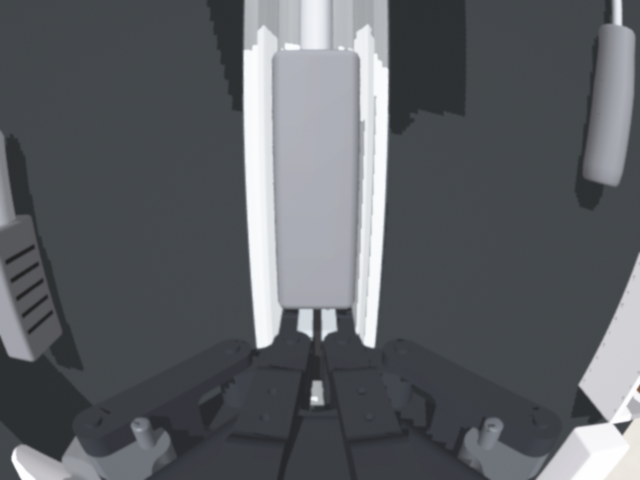

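View pics/s7z.png

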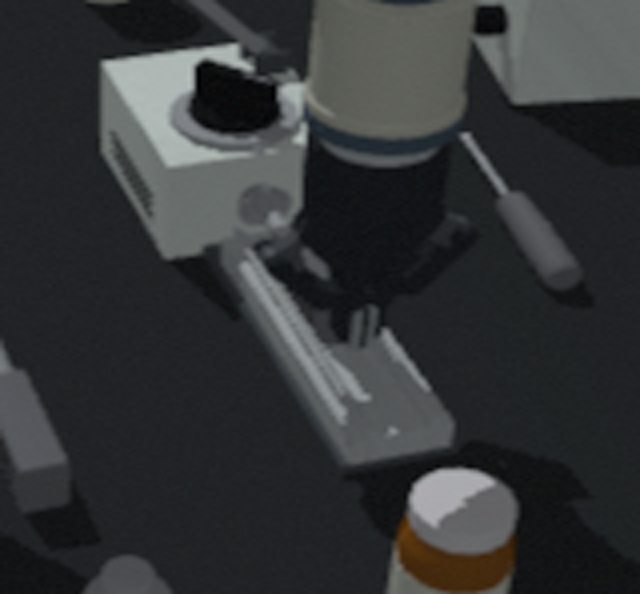

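Emit:
apply_moves(motion="-1 0.008 0 0 0;-1 0.016 0 0 0;-1 0.024 0 0 0;-1 0.03 0 0 0;-1 0.034 0 0 0;-1 0.036 0 0 0;-1 0.038 0 0 0;-1 0.039 0 0 0;-1 0.039 0 0 0")

```text
clock: 12.07
eef_pos: [631.0, -120.1, 218.1]
tcp_rot: [3.142, -0.0, 1.75]
contact_force: [0.4, 0.3, -0.1]
opening: 0.0
```

```bash
python3 - <<'E'
from h import *
s=st(); o=np.array([609.6,-.8]);u=np.array([-.1775,.984]);print((s["eef_pos"][:2]-o)@u)
f=snap("wrist","w8"); snap("side","s8")
i=cv2.imread("pics/s8.png")[220:400,300:460]; cv2.imwrite("pics/s8z.png",cv2.resize(i,None,fx=4,fy=3.3,interpolation=cv2.INTER_CUBIC)); st()
E
```

```text
t 12.07 pos [ 631.  -120.1  218.1] rot [ 3.1416e+00 -1.0000e-04  1.7495e+00] F [ 0.4  0.3 -0.1] op 0.0 q [-0.19  0.59  1.72  0.    0.83 -0.37]
-121.15099351511753
t 12.17 pos [ 631.1 -120.3  218.1] rot [ 3.1416e+00 -1.0000e-04  1.7493e+00] F [-0.7  0.2 -0.6] op -0.0 q [-0.19  0.59  1.72  0.    0.83 -0.37]
```

View pics/w8.png

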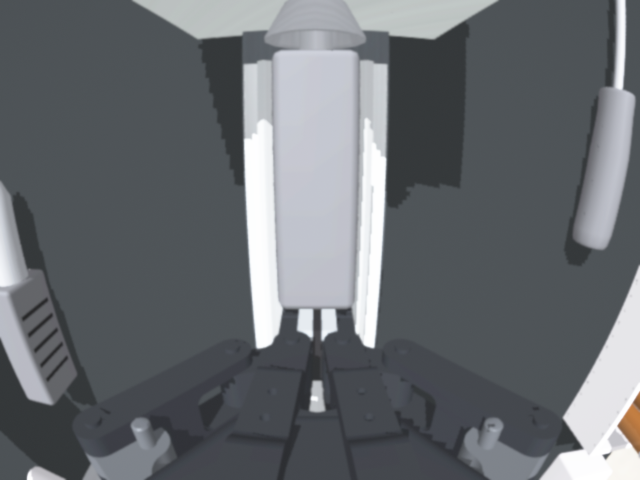

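View pics/s8z.png

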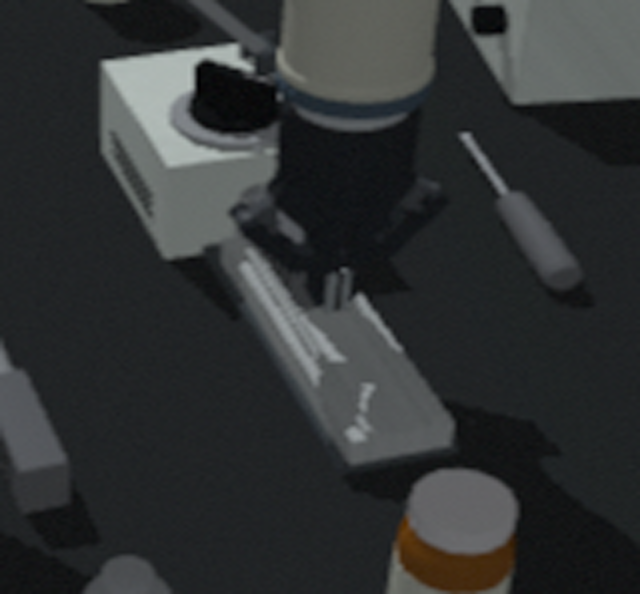

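Emit:
apply_moves(motion="-1 0.001 0 0 0;-1 0.002 0 0 0;-1 0.003 0 0 0;-1 0.003 0 0 0;-1 0.003 0 0 0")

```text
clock: 12.58
eef_pos: [630.5, -117.2, 218.1]
tcp_rot: [3.142, -0.0, 1.75]
contact_force: [-0.7, -1.0, 0.2]
opening: 0.0
```

Emit:
apply_moves(motion="-1 0.001 0 0 0;-1 0.002 0 0 0;-1 0.002 0 0 0;-1 0.002 0 0 0")

```text
clock: 12.92
eef_pos: [630.2, -115.1, 218.1]
tcp_rot: [3.142, -0.0, 1.75]
contact_force: [0.2, 0.5, 0.2]
opening: -0.006
```

Emit:
apply_moves(motion="-1 0.001 0 0 0;-1 0.001 0 0 0;-1 0.001 0 0 0")

```text
clock: 13.17
eef_pos: [630.0, -114.2, 218.1]
tcp_rot: [3.142, -0.0, 1.75]
contact_force: [0.7, -0.4, 0.6]
opening: -0.001
```

Emit:
apply_moves(motion="-1 0.001 0 0 0;-1 0.001 0 0 0;-1 0.001 0 0 0")

```text
clock: 13.42
eef_pos: [629.8, -113.4, 218.1]
tcp_rot: [3.141, 0.0, 1.75]
contact_force: [1.1, -3.2, -0.2]
opening: -0.001
```

Emit:
apply_moves(motion="-1 0.001 0 0 0;-1 0.001 0 0 0;-1 0.001 0 0 0")

```text
clock: 13.67
eef_pos: [629.8, -113.2, 218.2]
tcp_rot: [3.141, 0.002, 1.75]
contact_force: [0.2, -8.8, -0.0]
opening: -0.002
```

```bash
python3 - <<'E'
from h import *
st();f=snap("wrist","w9")
i=cv2.imread("pics/w9.png")[0:120,220:420]; cv2.imwrite("pics/w9z.png",cv2.resize(i,None,fx=4,fy=4,interpolation=cv2.INTER_CUBIC))
E
```

```text
t 13.67 pos [ 629.8 -113.2  218.2] rot [3.1410e+00 1.6000e-03 1.7499e+00] F [ 0.2 -8.8 -0. ] op -0.002 q [-0.18  0.59  1.73 -0.    0.82 -0.36]
```

View pics/w9z.png

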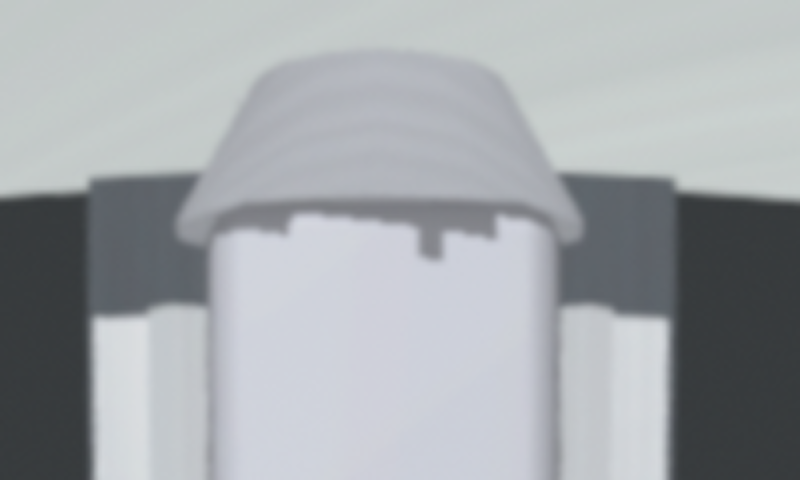

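Contact force rose to about 9 N with no further travel and the front face is at the rim, so the probe is home. Next I back off and hover over the knob.

Emit:
apply_moves(motion="-1 -0.01 0 0 0;-1 -0.025 0 0 0;-1 -0.03 0 -0.04 0;-1 -0.03 0 -0.08 0;-1 -0.03 0 -0.12 0;-1 -0.03 0 -0.16 0;-0.1 -0.03 0 -0.18 -0.1;-0.1 0.163 -0.001 -0.18 -0.239;-0.1 0.163 -0.001 -0.18 -0.239;-0.1 0.163 -0.001 -0.18 -0.239;-0.1 0.163 -0.001 -0.18 -0.239;-0.1 0.163 -0.001 -0.18 -0.239;-0.1 0.163 -0.001 -0.18 -0.239;-0.1 0.163 -0.001 -0.18 -0.239;-0.1 0.163 -0.001 -0.18 -0.239;-0.1 0.163 -0.001 -0.18 -0.239;-0.1 0.163 -0.001 -0.18 -0.239")

```text
clock: 15.13
eef_pos: [599.9, 46.6, 398.0]
tcp_rot: [-3.141, -0.0, 2.498]
contact_force: [-0.3, 0.5, 0.3]
opening: 0.45
```

```bash
python3 - <<'E'
from h import *
st();f=snap("wrist","w10"); st(); np.savez("w10.npz",**{k:f[k] for k in f})
for q in ["tension_knob_grip","cam_lever_end","thin_probe_mid","port"]: pl(q,"wrist")
i=cv2.imread("pics/w10.png")[150:350,200:440]; cv2.imwrite("pics/w10z.png",cv2.resize(cv2.convertScaleAbs(i,alpha=1.3),None,fx=3,fy=3,interpolation=cv2.INTER_CUBIC))
E
```

```text
t 15.13 pos [599.9  46.6 398. ] rot [-3.1414e+00 -1.0000e-04  2.4979e+00] F [-0.3  0.5  0.3] op 0.45 q [ 0.08  0.32  1.69 -0.    1.13 -0.85]
t 15.18 pos [599.9  46.7 398. ] rot [-3.1415e+00 -1.0000e-04  2.4981e+00] F [-0.2  0.1 -1. ] op 0.453 q [ 0.08  0.32  1.69 -0.    1.13 -0.85]
tension_knob_grip wrist [(0.73, [597.3, 46.6, 127.4])]
cam_lever_end wrist [(0.86, [558.6, 109.2, 189.4])]
thin_probe_mid wrist [(0.88, [621.0, -58.5, 46.5]), (0.59, [557.0, 109.2, 190.5])]
port wrist [(0.69, [616.9, -17.5, 46.6])]
```

View pics/w10.png

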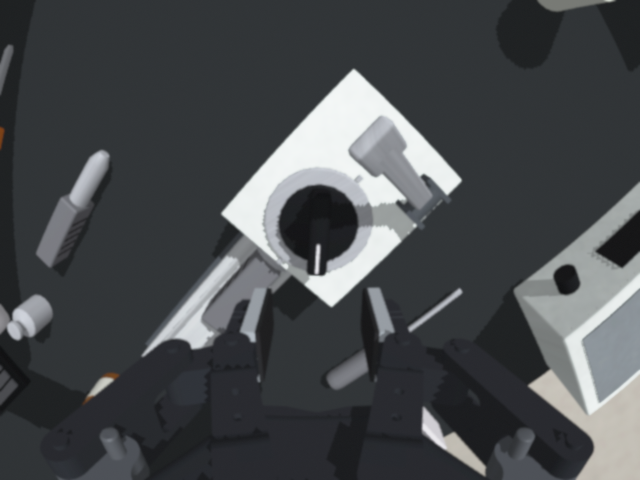

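View pics/w10z.png

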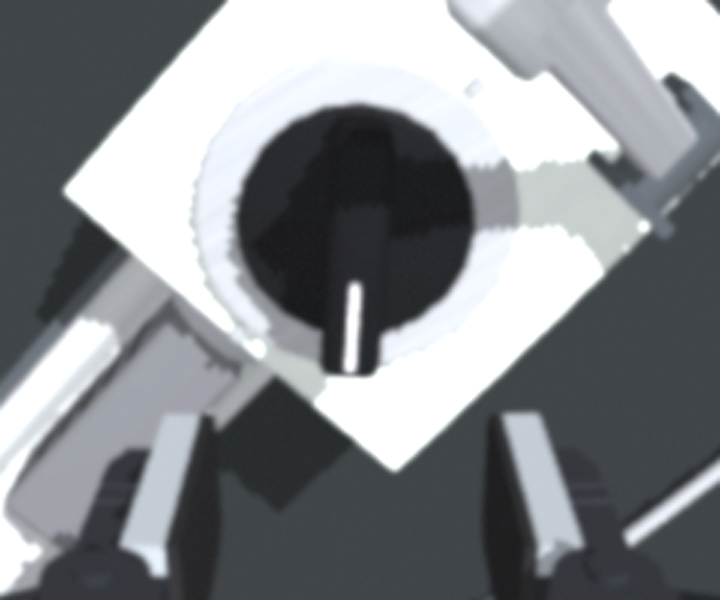

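```bash
python3 - <<'E'
from h import *
i=cv2.imread("pics/w10.png")[175:280,265:375].astype(float); i=255*np.clip(i/70,0,1)**.6
cv2.imwrite("pics/w10y.png",cv2.resize(i.astype(np.uint8),None,fx=5,fy=5,interpolation=cv2.INTER_CUBIC))
E
```

```text
(no output)
```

View pics/w10y.png

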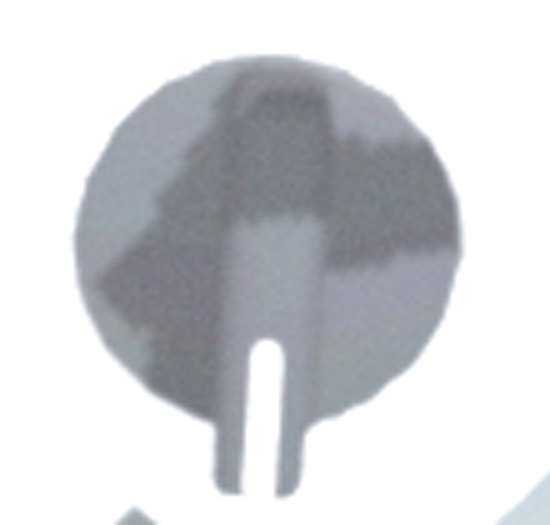

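```bash
python3 - <<'E'
from h import *
f=np.load("w10.npz"); f={k:f[k] for k in f}
P=lambda u,v,z: atz(f,u,v,z,1)[:2]
an=lambda d: np.arctan2(d[1],d[0])
a=P(316.4,273,134);b=P(321.4,194,134); print("bar",a,b,(a+b)/2,np.linalg.norm(a-b),an(b-a))
l1=P(265+228/5,175+150/5,134)-P(265+215/5,175+430/5,134); r1=P(265+327/5,175+200/5,134)-P(265+302/5,175+430/5,134); print("edges",an(l1),an(r1))
m=P(318.5,245,134)-P(316.8,272,134);print("mark",an(m))
c=P(286.3,266,91);d=P(357.7,179.3,91);print("marks",c,d,(c+d)/2,np.linalg.norm(c-d),an(d-c))
# disc at z=104: fit ellipse centre approx
e=[P(265+x/5,175+y/5,104) for x,y in [(76,240),(462,240),(270,56),(110,140),(425,140)]]
print(np.round(e,1)); (cx,cy),rad=cv2.minEnclosingCircle(np.array(e,np.float32)); print(cx,cy,rad)
for k,(u,v) in dict(A=(222,213),B=(353,70),C=(462,181),D=(331.5,306)).items(): print(k,P(u,v,90))
E
```

```text
bar [620.77391858  31.26703747] [578.65601785  66.87329908] [599.71496822  49.07016827] 55.15182162569037 2.439778126610679
edges 2.447852213402914 2.4047798786258388
mark 2.440629868269724
marks [616.50855964   3.96941674] [593.35046924  90.7243891 ] [604.92951444  47.34690292] 89.79266328520605 1.8316508544107393
[[583.1  26. ]
 [617.4  71.8]
 [578.2  65.5]
 [574.2  39.4]
 [601.7  76.2]]
600.22705078125 48.86381530761719 28.605344772338867
A [551.04340219  -9.56542305]
B [524.87610236 136.56924595]
C [643.59075749 158.65499214]
D [668.69520005  11.25628721]
```

Emit:
apply_moves(motion="-0.1 0.0008 0.0018 0.03 0.0195;-0.1 0.0008 0.0018 0.06 0.0195;-0.1 0.0008 0.0018 0.09 0.0195;-0.1 0.0008 0.0018 0.105 0.0195;-0.1 0.0008 0.0018 0.113 0.0195;-0.1 0.0008 0.0018 0.1155 0.0195;-0.1 0.0008 0.0018 0.1155 0.0195;-1 0.0008 0.0018 0.1155 0.0195;-1 0.0008 0.0018 0.1155 0.0195;-1 0.0008 0.0018 0.1155 0.0195;-1 0.0008 0.0018 0.1155 0.0195;-1 0.0008 0.0018 0.1155 0.0195;-1 0.0008 0.0018 0.1155 0.0195;-1 0.0008 0.0018 0.1155 0.0195", squeeze=40)

```text
clock: 16.55
eef_pos: [599.8, 48.8, 284.2]
tcp_rot: [-3.14, 0.001, 2.44]
contact_force: [-5.0, -7.6, 6.8]
opening: 0.156
```

```bash
python3 - <<'E'
from h import *
s=st();print(s["wrist_torque"].round(2));f=snap("wrist","w11"); snap("side","s11")
E
```

```text
t 16.55 pos [599.8  48.8 284.2] rot [-3.1401e+00  1.3000e-03  2.4395e+00] F [-5.  -7.6  6.8] op 0.156 q [ 0.08  0.45  1.78 -0.    0.91 -0.79]
[-1.22  0.78  0.04]
```

View pics/w11.png

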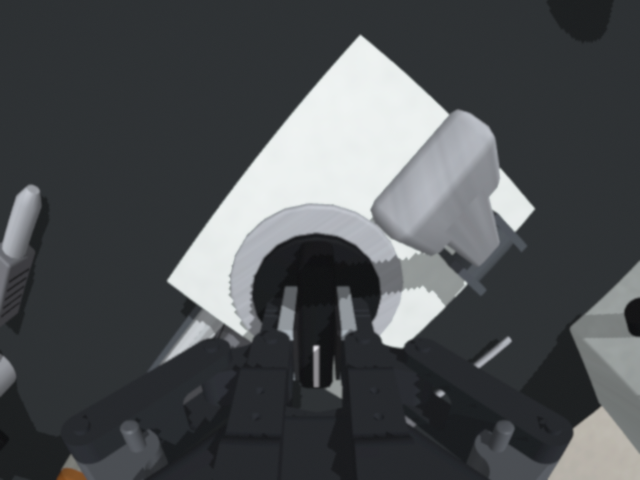

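View pics/s11.png

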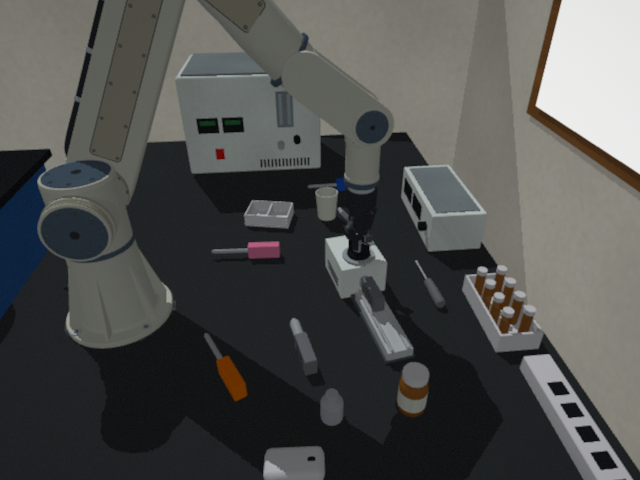

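Emit:
apply_moves(motion="-1 0 -0.001 0 0.01;-1 0 -0.001 0 0.02;-1 0 -0.001 0 0.035;-1 0 -0.001 0 0.05;-1 0 -0.001 0 0.065;-1 0 -0.001 0 0.08;-1 0 -0.001 0 0.08")

```text
clock: 17.23
eef_pos: [599.6, 48.6, 284.2]
tcp_rot: [3.141, 0.001, 2.186]
contact_force: [-3.8, -5.7, 6.4]
opening: 0.155
```

Emit:
apply_moves(motion="-1 0 0 0 0.015;-1 0 0 0 0.03;-1 0 0 0 0.045;-1 0 0 0 0.06;-1 0 0 0 0.075;-1 0 0 0 0.09;-1 0 0 0 0.105;-1 0 0 0 0.12;-1 0 0 0 0.132;-1 0 0 0 0.1394;-1 0 0 0 0.1394;-1 0 0 0 0.1394;-1 0 0 0 0.1394")

```text
clock: 18.32
eef_pos: [599.8, 48.6, 284.2]
tcp_rot: [3.14, 0.001, 1.751]
contact_force: [-2.7, -3.1, 6.2]
opening: 0.155
```

```bash
python3 - <<'E'
from h import *
s=st();print(s["wrist_torque"].round(2));f=snap("wrist","w12")
E
```

```text
t 18.32 pos [599.8  48.6 284.2] rot [3.1398e+00 1.1000e-03 1.7509e+00] F [-2.7 -3.1  6.2] op 0.155 q [ 0.08  0.45  1.78 -0.    0.9  -0.1 ]
[-0.73  0.34 -0.04]
```

View pics/w12.png

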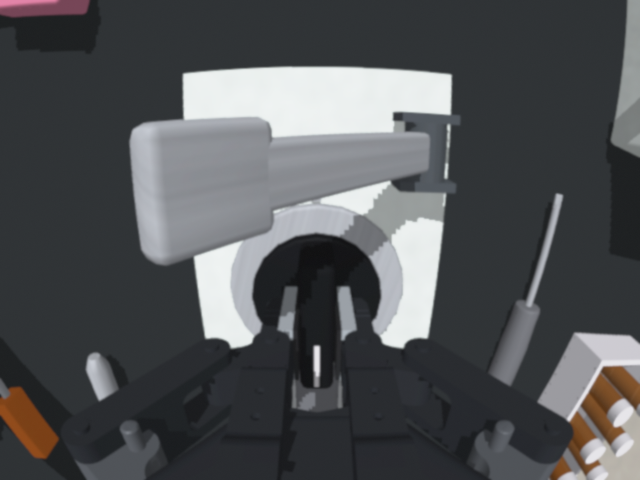

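Emit:
apply_moves(motion="-0.1 0 0 0 0;-0.1 0 0 0 0;-0.1 0 0 0 0;-0.1 0 0 0 0;-0.1 0 0 -0.03 0;-0.1 0 0 -0.06 0;-0.1 0 0 -0.1 0;-0.1 -0.04 0 -0.13 0;-0.1 -0.04 0 -0.13 0;-0.1 -0.04 0 -0.13 0;-0.1 -0.04 0 -0.13 0")

```text
clock: 19.28
eef_pos: [606.3, 9.5, 412.0]
tcp_rot: [-3.141, -0.001, 1.749]
contact_force: [-1.5, 1.1, -0.4]
opening: 0.451
```

```bash
python3 - <<'E'
from h import *
s=st();f=snap("wrist","w13"); np.savez("w13.npz",**{k:f[k] for k in f})
for q in ["cam_hinge","cam_lever_end"]: pl(q,"wrist")
i=cv2.imread("pics/w13.png")[100:330,220:420].astype(float); i=255*np.clip(i/255,0,1)**.5
cv2.imwrite("pics/w13y.png",cv2.resize(i.astype(np.uint8),None,fx=2.6,fy=2.6,interpolation=cv2.INTER_CUBIC))
E
```

```text
t 19.28 pos [606.3   9.5 412. ] rot [-3.1412e+00 -5.0000e-04  1.7486e+00] F [-1.5  1.1 -0.4] op 0.451 q [ 0.01  0.32  1.67  0.    1.16 -0.16]
cam_hinge wrist [(0.6, [633.0, 118.1, 102.4])]
cam_lever_end wrist [(0.63, [556.9, 109.1, 189.4])]
```

View pics/w13.png

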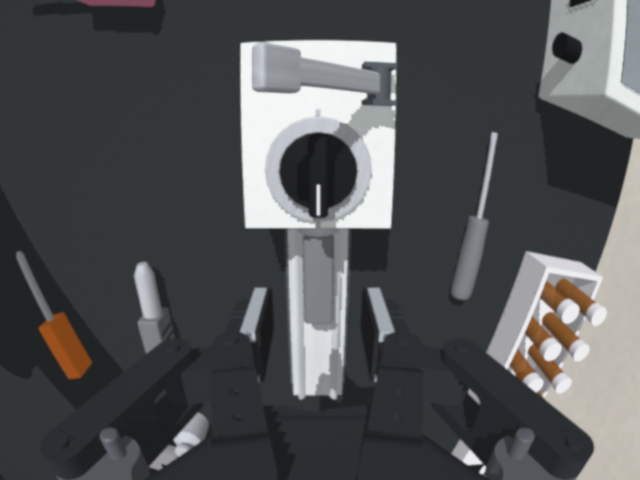

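View pics/w13y.png

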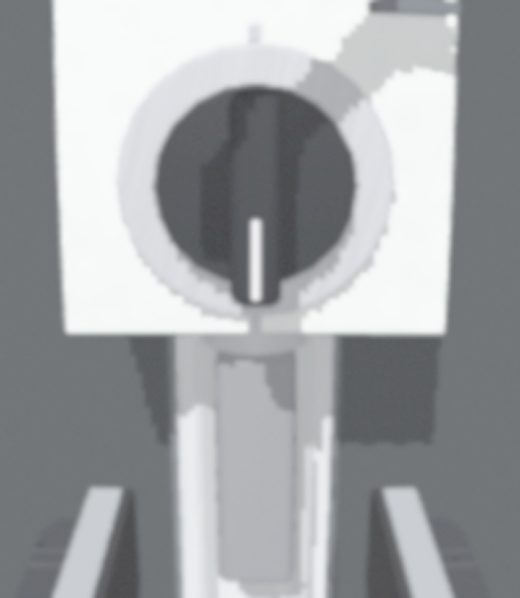

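Emit:
apply_moves(motion="-1 0.04 -0.003 0 0;-1 0.08 -0.006 0 0;-1 0.105 -0.0082 0 0;-1 0.105 -0.0082 0 0;-1 0.105 -0.0082 0 0;-1 0.105 -0.0082 0 0;-1 0.105 -0.0082 0.015 0;-1 0.105 -0.0082 0.025 0;-1 0.105 -0.0082 0.035 0;-1 0.105 -0.0082 0.043 0;-1 0.105 -0.0082 0.051 0;-1 0.105 -0.0082 0.059 0;-1 0.105 -0.0082 0.067 0")

```text
clock: 20.52
eef_pos: [580.1, 111.4, 345.1]
tcp_rot: [3.141, -0.0, 1.75]
contact_force: [0.5, 0.1, 2.6]
opening: 0.002
```

```bash
python3 - <<'E'
from h import *
s=st();f=snap("wrist","w14");snap("side","s14")
i=cv2.imread("pics/s14.png")[150:330,290:450]; cv2.imwrite("pics/s14z.png",cv2.resize(i,None,fx=4,fy=3.3,interpolation=cv2.INTER_CUBIC))
E
```

```text
t 20.52 pos [580.1 111.4 345.1] rot [ 3.1409 -0.      1.7495] F [0.5 0.1 2.6] op 0.002 q [0.19 0.36 1.76 0.   1.01 0.01]
```

View pics/w14.png

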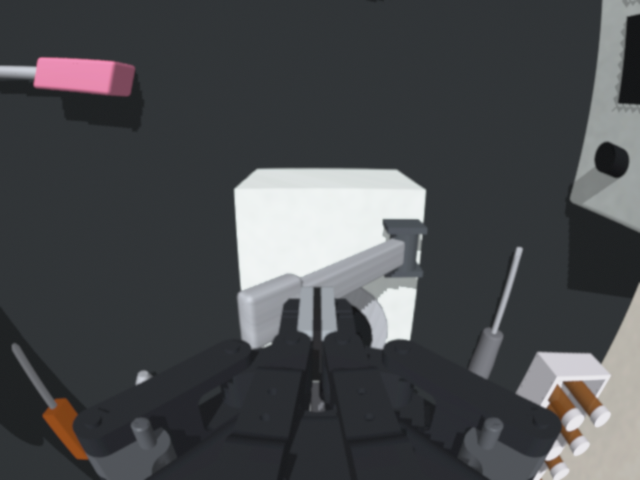

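View pics/s14z.png

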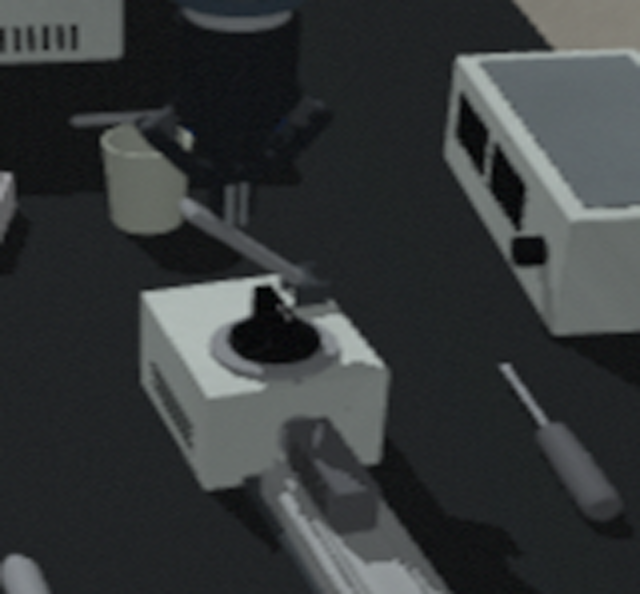

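Emit:
apply_moves(motion="-1 0 0 0.008 0;-1 0 0 0.016 0;-1 0 0 0.024 0;-1 0 0 0.032 0;-1 0 0 0.04 0;-1 0 0 0.047 0;-1 0 0 0.053 0;-1 0 0 0.057 0;-1 0 0 0.06 0;-1 0 0 0.06 0")

```text
clock: 21.45
eef_pos: [579.6, 111.5, 284.8]
tcp_rot: [-3.141, -0.0, 1.75]
contact_force: [0.3, -0.5, 0.8]
opening: -0.002
```

Emit:
apply_moves(motion="-1 0 0 0.001 0;-1 0 0 0.002 0;-1 0 0 0.002 0;-1 0 0 0.002 0")

```text
clock: 21.78
eef_pos: [579.9, 111.6, 283.8]
tcp_rot: [3.141, -0.0, 1.75]
contact_force: [-0.4, -0.2, 0.2]
opening: -0.0
```

Emit:
apply_moves(motion="-1 0 0 0.001 0;-1 0 0 0.001 0;-1 0 0 0.001 0")

```text
clock: 22.03
eef_pos: [579.9, 111.6, 282.7]
tcp_rot: [3.141, -0.0, 1.75]
contact_force: [-0.8, -0.0, 2.0]
opening: -0.002
```

```bash
python3 - <<'E'
from h import *
s=st();f=snap("wrist","w15");snap("side","s15"); pl("cam_lever_end","side")
i=cv2.imread("pics/s15.png")[150:330,290:450]; cv2.imwrite("pics/s15z.png",cv2.resize(i,None,fx=4,fy=3.3,interpolation=cv2.INTER_CUBIC))
E
```

```text
t 22.03 pos [579.9 111.6 282.7] rot [ 3.1413 -0.      1.7498] F [-0.8 -0.   2. ] op -0.002 q [0.19 0.44 1.81 0.   0.89 0.01]
cam_lever_end side [(0.64, [512.5, 100.0, 103.2]), (0.62, [601.6, 50.5, 127.4])]
```

View pics/w15.png

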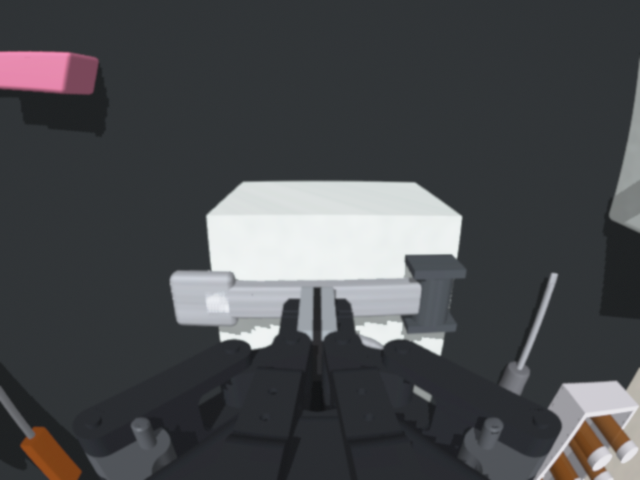

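View pics/s15z.png

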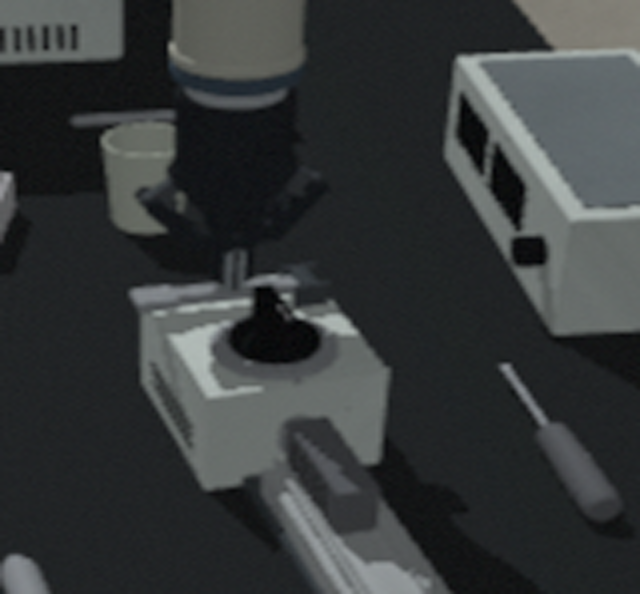

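Emit:
apply_moves(motion="-1 0 0 0.001 0;-1 0 0 0.002 0;-1 0 0 0.002 0;-1 0 0 0.002 0")

```text
clock: 22.52
eef_pos: [579.8, 111.6, 280.5]
tcp_rot: [-3.141, 0.0, 1.75]
contact_force: [-0.7, 0.2, 1.9]
opening: 0.0
```

Emit:
apply_moves(motion="-1 0 0 0.001 0;-1 0 0 0.001 0;-1 0 0 0.001 0;-1 0 0 0.001 0")

```text
clock: 22.85
eef_pos: [579.8, 111.5, 280.4]
tcp_rot: [3.142, 0.0, 1.75]
contact_force: [-4.5, -1.0, 11.0]
opening: -0.001
```

Emit:
apply_moves(motion="-1 0 0 0.001 0;-1 0 0 0.001 0;-1 0 0 0.001 0;-1 0 0 -0.02 0;-1 0 0 -0.06 0;-1 0 0 -0.1 0;-1 -0.04 0 -0.14 0;-1 -0.08 0 -0.14 0;-1 -0.12 0 -0.14 0;-1 -0.12 0 -0.14 0;-1 -0.12 0 -0.14 0;-1 -0.12 0 -0.14 0")

```text
clock: 23.85
eef_pos: [601.0, -6.8, 419.1]
tcp_rot: [-3.141, -0.001, 1.748]
contact_force: [-0.0, 0.7, -0.6]
opening: -0.002
```

```bash
python3 - <<'E'
from h import *
s=st();f=snap("wrist","w16");snap("side","s16");snap("top","t16")
for q,c in [("cam_lever_end","wrist"),("cam_lever_end","side"),("thin_probe_front","wrist"),("thin_probe_mid","wrist"),("port","wrist"),("thick_probe_mid","side"),("jar","side")]: pl(q,c)
i=cv2.imread("pics/w16.png")[60:300,200:440]; cv2.imwrite("pics/w16z.png",cv2.resize(i,None,fx=2.5,fy=2.5,interpolation=cv2.INTER_CUBIC))
i=cv2.imread("pics/s16.png")[150:330,290:450]; cv2.imwrite("pics/s16z.png",cv2.resize(i,None,fx=4,fy=3.3,interpolation=cv2.INTER_CUBIC))
E
```

```text
t 23.85 pos [601.   -6.8 419.1] rot [-3.1409e+00 -7.0000e-04  1.7480e+00] F [-0.   0.7 -0.6] op -0.002 q [-0.01  0.3   1.67  0.    1.17 -0.19]
cam_lever_end wrist [(0.88, [513.2, 102.8, 97.3]), (0.17, [619.3, -54.8, 46.6])]
cam_lever_end side [(0.6, [514.1, 101.8, 100.8])]
thin_probe_front wrist [(0.97, [270.7, -217.3, 19.5]), (0.78, [611.4, -16.9, 47.3])]
thin_probe_mid wrist [(0.89, [618.8, -58.6, 48.5]), (0.59, [285.5, -258.9, 17.1])]
port wrist []
thick_probe_mid side [(0.63, [447.8, -202.6, 19.8])]
jar side [(0.81, [644.3, -345.0, 0.7])]
```

View pics/w16z.png

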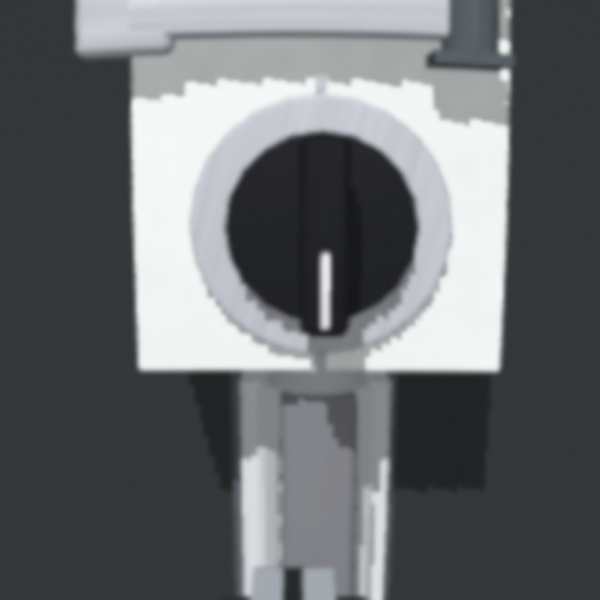

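View pics/s16z.png

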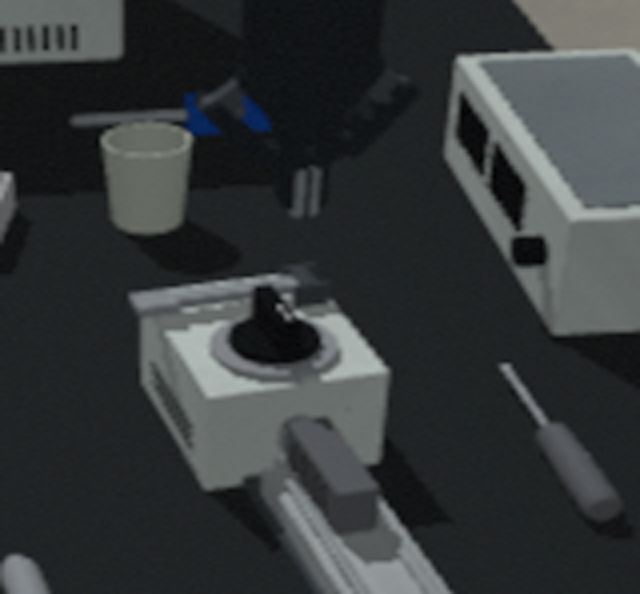

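View pics/t16.png

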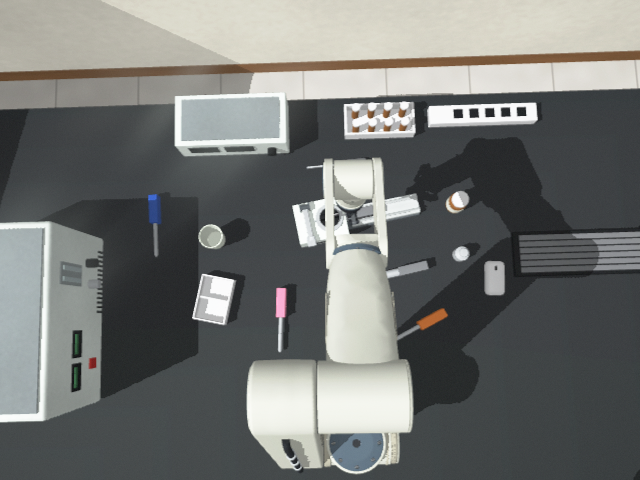

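```bash
python3 - <<'E'
from h import *
s=st(); f=snap("wrist","w17"); im=f["img"].astype(float).mean(2)
# pointer: bright pixels within disc
c=proj(f,[600.3,48.5,134],1); print(c)
m=np.zeros(im.shape,np.uint8); cv2.circle(m,(int(200+323/2.5),int(60+228/2.5)),48,1,-1)
ys,xs=np.where((im>140)&(m>0)); 
n,lab,stt,_=cv2.connectedComponentsWithStats(((im>140)&(m>0)).astype(np.uint8)); print(stt[:6])
for k in range(1,n):
    if 20<stt[k,4]<400:
        yy,xx=np.where(lab==k); P=np.array([atz(f,x,y,134,1)[:2] for x,y in zip(xx,yy)],np.float32)
        a,b,x0,y0=cv2.fitLine(P,cv2.DIST_L2,0,.01,.01).ravel(); print(k,np.arctan2(b,a)%np.pi,x0,y0)
E
```

```text
t 24.35 pos [601.2  -6.1 419.5] rot [-3.1415 -0.      1.7504] F [-0.5 -0.3  0.4] op -0.003 q [-0.01  0.3   1.67  0.    1.17 -0.19]
[328.26212897 153.44055692]
[[     0      0    640    480 304925]
 [   281    103     97     96   2169]
 [   328    162      4     30    106]]
2 1.7361587 603.8667 33.417225
```

```bash
python3 -c "
from rig import r
print(r.sign_off()); print(r.sense()['clock'])"
```

```text
the job is handed in; nothing more can be done
None
the job is handed in; nothing more can be done
```

I carried out every step in the order asked and handed the job in at about 24.4 s.

- **Probe:** I laid the grey thin-stemmed probe in the channel and let go. I then slid it with closed fingers until it stopped against the funnel rim at about 9 N. The last check put the handle's centre about 59 mm in front of the port face, against 60 mm expected.
- **Knob:** I turned it clockwise from about 0.61 rad and let go of it. The pointer line then measured 1.736 rad against a channel yaw of 1.748. That difference of about 0.01 rad is within what I can measure.
- **Lever:** I pressed it down until it stopped, with the fingertips at about 107 mm, its expected flat height, at about 11 N. I pressed it 1 mm further before lifting off. The camera networks then put the free end at 97 to 101 mm, against 102 mm if flat, which is within their error.
- **Other things:** In the last side and top pictures they look undisturbed. The jar and thick probe measured where they were at the start; I did not re-measure the rest. At hand-in the gripper was clear of everything.

No check failed. At the start the networks also marked the look-alikes and other things as the thin probe. I picked the right one by its grey colour and by measuring its handle and stem.

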